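# Spent water filter into the flap bin

## Task

The water filter has just been changed: put the spent cartridge (brown, black ends) into the black waste bin by pushing it down through the sprung flap in the lid, holding on to it until the flap is well open rather than dropping it on the lid. It must end inside the bin with the flap shut again. Leave the new white and blue cartridge standing where it is.

Things in the scene. Friction and masses are not known exactly. Their poses are not given: they have to be found in the camera images.
- spent_center (a point): Spent filter cartridge: upright loose cylinder, 46 mm diameter, 110 mm tall plus a 6 mm boss (18 mm diameter) on top, about 240 g, brown body with black end caps. The point is on its axis, 55 mm above its underside; z points up along the axis, to the boss.
- fresh_center (a point): New filter cartridge, same shape and size as the spent one but white with blue end caps, standing upright; not to be moved. The point is on its axis, 55 mm above its underside; z points up.
- bin_mouth (a point): Centre of the 86 x 86 mm mouth (orange rim, sides along this point's x and y; z up) in the dark grey lid of the fixed black waste bin, at the lid's top face. Bin 208 x 208 mm over the lid, 225 mm tall, empty, 212 mm deep below the 8 mm thick lid. The mouth is closed by the light grey flap, its upper face 6 mm below the lid's top, hinged along the mouth's +x side, swinging down into the bin.
- flap (a joint): Angle of the sprung flap (83 x 83 mm) in rad: 0 shut, 1.45 hanging fully down into the bin. The spring takes roughly 2 to 4 N from a cartridge in the middle of the flap to open; it swings shut by itself once nothing holds it down. A cartridge let go with its lower half through the mouth slides in by its own weight, or with a light push on its top.
Mind the look-alikes: they are no part of the job. What is shaped like the part that bears spent_center but orange is not meant.

How it is judged:
On the way:
1. the spent cartridge, touched by the fingers, pushes the flap well open (more than 0.5 rad, about 30 degrees) (value of joint flap above 0.5 rad and contact force between the fingers and spent above 0.5 N and horizontal distance between spent_center and bin_mouth below 0.06 m), for 0.1 s.
At the end, for the whole second after the job is handed in: The spent cartridge lies still inside the bin (its centre more than 110 mm below the lid's top), the flap is shut to within 0.15 rad, and the new cartridge stands upright (within 10 degrees) within 30 mm of where it was (z of spent_center in the frame of bin_mouth below -0.11 m and x of spent_center in the frame of bin_mouth between -0.1 and 0.1 m and y of spent_center in the frame of bin_mouth between -0.1 and 0.1 m and value of joint flap below 0.15 rad and linear speed of spent below 0.05 m/s and distance of fresh_center from where it was at the start of the episode below 0.03 m and angle between fresh_center's own z axis and vertical below 0.17 rad); the robot touches nothing.
It fails at once if the new cartridge is shifted more than 30 mm or tipped more than about 15 degrees (distance of fresh_center from where it was at the start of the episode above 0.03 m or angle between fresh_center's own z axis and vertical above 0.26 rad).
It also fails if it takes over 38 s, if anything falls off the work surface, if the arm or the gripper's body presses on something with over 40 N, if the wrist force passes 120 N, or if a joint passes its speed limit or range.

## Robot

A 6-joint arm with a two-finger parallel gripper is mounted at the origin on the work surface. World frame = base frame: x ahead of the robot, y to its left, z up, the work surface at z = 0. Lengths are in m, angles in rad, forces in N, time in s.
With the tool pointing down it reaches from about 0.35 to 0.775 m from the base axis. Payload 7.3 kg.
Tool frame: the origin (TCP) lies between the finger pads; the fingertips stand ahead of it and the grasp point (between the pads) lies 6 mm ahead of it (robot.tip_extent is the x of the fingertips in the tool frame, in m); x points along the fingers, z is the direction in which the jaws open and shut, and the axes are right-handed (so a half turn about x gives the same grasp; the last joint's range is limited). The gripper opens to 92 mm and grips with 3 to 60 N. Pads are 19 mm wide; open, the fingers measure 130 mm over their backs; the gripper's body (75 mm by 190 mm) begins 47 mm behind the grasp point.
Start: joints at [1.03, 0.342, 1.524, -0, 1.275, -0.146], TCP at [0.202, 0.485, 0.23] pointing down, gripper open.
Joint ranges: [-2.53, 2.53], [-0.77, 2.02], [0.04, 2.7], [-1, 4.14], [0.28, 2.66], [-3.11, 3.11]. Speed limits (rad/s): [2.57, 2.57, 3.14, 3.14, 3.14, 3.14].

## Interface

Orientations are given as [roll, pitch, yaw] about the fixed x, y, z axes, in that order (R = Rz(yaw) Ry(pitch) Rx(roll)).
In Python, from cell import robot gives the robot as it stands. The module is installed in compiled form; this text tells all that it offers.
- The arm moves only by the shell command python3 -m creep 'ROWS' [FORCE]. ROWS is JSON, a list of rows, each an object with "translation": the shift along the tool's x, y, z in m, a list of three; "twist": the turn, a rotation vector about the tool's x, y, z in rad, a list of three; "hand": the opening in per cent of the stroke, from 0 (shut) to 100 (fully open). A call has 1 to 5 rows; each row is the pose to reach, as a shift and turn from the pose measured when the call began, along the tool's axes at that moment; what a row does not reach only later rows make up. A row lasts 1/10 s, in which the tool goes at most 50 mm and 8.59 degrees, less where a joint would pass 70% of its speed; a pose out of reach is approached as far as the arm can. A call with a gripper value outside its range is refused whole. The fingers move at their own pace and stop on an object; FORCE is the grip in N (left out, the last holds). Time passes only in rows, so rows that repeat a pose let the fingers close. It gives the time, the measured TCP pose, the force and the opening at its end, in the units of the state.
- robot.observe(): the state, without advancing time (a new reading comes with each control period).
- robot.read_camera(name): name is "side" or "top"; returns the picture (480x640x3 uint8, blue, green, red); there is no depth.
- robot.calibration(name): a dict with "intrinsics" (3x3 intrinsics, pixels), "cam_to_world" (4x4, takes a point from camera to world coordinates). Camera axes: x right, y up, looking along -z (the intrinsics and any distortion apply to the point x, -y, -z); pixel columns grow to the right and rows downward; lengths in m; the calibration is good to about 2 mm. A picture is of the moment at which its call begins. calibration takes no time and is no camera call.
- robot.hand_in(): hands the job in, once; it reports no verdict.
The state is a dict: "time": time; "qpos": joint angles; "qvel": joint speeds; "joint_efforts": joint torques, N m; "tool_pos": TCP position; "tool_rot": TCP orientation; "contact_force": force on the tool from outside, world axes, zero at the start; "torque": the same for the moment, N m; "opening": finger opening in m.
Only numpy, scipy, OpenCV 4.12 (cv2) and the standard library are available. Lean on these libraries where they do the work, as an engineer would, in place of code of your own. Each camera call takes 0.05 s, during which the arm holds its last target. There are 200 camera calls.

## Working session

There is one attempt and no reset: what is moved stays moved. The work goes in short steps, Python scripts to look and compute and a shell command to move; the robot and the scene stay as the last step left them, time stands still between calls to the robot, and variables do not carry over. Pictures are saved under pics/ and viewed, about 8 in all and at most 12, crops included, and the job is handed in when it is done.

```bash
mkdir -p pics; python3 - <<'E'
from cell import robot
import cv2,numpy as np
np.set_printoptions(precision=4,suppress=True)
s=robot.observe();print(s)
for n in("side","top"):
    im=robot.read_camera(n);cv2.imwrite(f"pics/{n}0.png",im);c=robot.calibration(n);print(n,c)
E
```

```text
{'time': 0.0, 'qpos': array([ 1.03  ,  0.3427,  1.525 , -0.0001,  1.2754, -0.146 ]), 'qvel': array([ 0.0003, -0.001 , -0.0008, -0.0004, -0.0012,  0.0014]), 'joint_efforts': array([ -0.0003, -43.1252, -24.4217,   0.0717,   0.0562,  -0.0002]), 'tool_pos': array([0.2017, 0.4843, 0.2298]), 'tool_rot': array([ 3.0322,  1.5693, -2.075 ]), 'contact_force': array([0.2893, 0.2234, 0.0926]), 'torque': array([-0.0055, -0.0439,  0.0081]), 'opening': 0.09157208663346296}
side {'intrinsics': array([[528.7992,   0.    , 321.7329],
       [  0.    , 528.7992, 236.7233],
       [  0.    ,   0.    ,   1.    ]]), 'cam_to_world': array([[-0.9054,  0.2665, -0.3304,  0.3196],
       [-0.4245, -0.5651,  0.7075,  0.5874],
       [ 0.0018,  0.7808,  0.6247,  0.701 ],
       [ 0.    ,  0.    ,  0.    ,  1.    ]])}
top {'intrinsics': array([[489.737 ,   0.    , 325.7159],
       [  0.    , 489.737 , 243.8023],
       [  0.    ,   0.    ,   1.    ]]), 'cam_to_world': array([[ 0.0209,  0.9964, -0.0816,  0.484 ],
       [-0.9997,  0.0221,  0.0145, -0.0142],
       [ 0.0162,  0.0813,  0.9966,  1.1328],
       [ 0.    ,  0.    ,  0.    ,  1.    ]])}
```

View pics/side0.png

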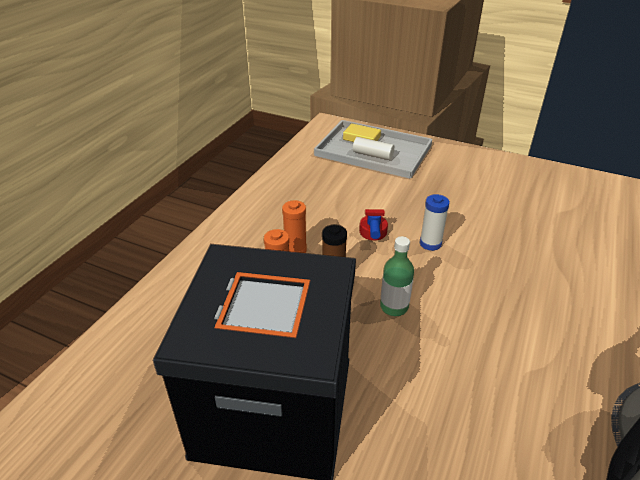

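View pics/top0.png

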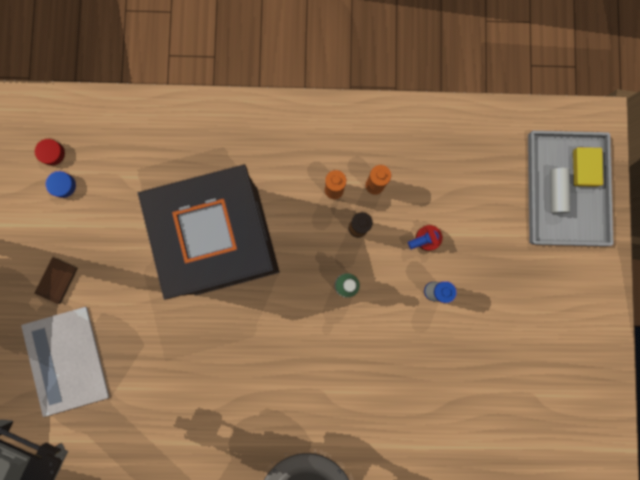

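The side view shows the bin with its mouth at about (262,304), and the spent cartridge partly hidden behind it at (334,240). In the top view the spent cartridge's black cap is at (361,224), the orange look-alikes at (336,183) and (378,178), the bottle at (347,285), and the fresh cartridge at (440,292). The mouth is at (205,231), with its hinges on the upper side (world +x).

```bash
cat > h.py <<'E'
from cell import robot
import cv2,numpy as np
from scipy.spatial.transform import Rotation as R
np.set_printoptions(precision=4,suppress=True)
def ray(n,uv,z):
    c=robot.calibration(n);K=c["intrinsics"];T=c["cam_to_world"]
    d=np.linalg.inv(K)@[uv[0],uv[1],1];d=T[:3,:3]@[d[0],-d[1],-d[2]];o=T[:3,3]
    return o+d*(z-o[2])/d[2]
def tool():
    s=robot.observe();return s["tool_pos"],R.from_euler("xyz",s["tool_rot"]).as_matrix(),s
def blob(m,box):
    x0,y0,x1,y1=box;k=np.zeros_like(m);k[y0:y1,x0:x1]=m[y0:y1,x0:x1]
    cs,_=cv2.findContours(k,cv2.RETR_EXTERNAL,cv2.CHAIN_APPROX_NONE)
    return max(cs,key=cv2.contourArea)
E
python3 - <<'E'
from h import *
im=cv2.imread("pics/top0.png");si=cv2.imread("pics/side0.png")
hsv=cv2.cvtColor(im,cv2.COLOR_BGR2HSV)
org=cv2.inRange(hsv,(3,150,120),(15,255,255))
blk=(im.max(2)<45).astype(np.uint8)*255
blu=cv2.inRange(hsv,(105,150,90),(130,255,255))
for nm,m,b,z in(("rim",org,(160,190,250,275),.225),("o1",org,(320,160,352,200),.11),("o2",org,(360,160,400,200),.11),("spent",blk,(340,205,380,245),.11),("fresh",blu,(425,275,465,310),.11)):
    c=blob(m,b);r=cv2.minAreaRect(c);(u,v),rad=cv2.minEnclosingCircle(c)
    print(nm,r,(u,v,rad),ray("top",r[0],z),ray("top",(u,v),z))
    if nm=="rim":
        P=[ray("top",p,.225) for p in cv2.boxPoints(r)];print(np.array(P)); d=P[1]-P[0];print("yaw",np.degrees(np.arctan2(d[1],d[0])))
# side
hs=cv2.cvtColor(si,cv2.COLOR_BGR2HSV);c=blob(cv2.inRange(hs,(3,150,120),(15,255,255)),(205,262,320,345));r=cv2.minAreaRect(c);
m=cv2.moments(cv2.convexHull(c));print("rim side",ray("side",(m['m10']/m['m00'],m['m01']/m['m00']),.225))
print("boss spent side",ray("side",(334.5,231),.116)); print("bottle",ray("top",(347,285),.15))
p,M,s=tool();print(p);print(M)
E
```

```text
rim ((203.93507385253906, 230.53533935546875), (52.988861083984375, 53.81344985961914), 75.46554565429688) (204.0, 230.5, 36.786643981933594) [0.5781 0.1992 0.225 ] [0.5782 0.1991 0.225 ]
[[0.612  0.2613 0.225 ]
 [0.6397 0.1657 0.225 ]
 [0.5443 0.1375 0.225 ]
 [0.5172 0.2324 0.225 ]]
yaw -73.85435477591504
o1 ((335.5, 181.0), (22.0, 21.0), 90.0) (333.5, 182.0, 13.124505043029785) [ 0.7017 -0.047   0.11  ] [ 0.6995 -0.0428  0.11  ]
o2 ((378.0, 175.0), (20.0, 24.0), 90.0) (377.5, 177.0, 14.009025573730469) [ 0.7169 -0.137   0.11  ] [ 0.7125 -0.136   0.11  ]
spent ((361.00006103515625, 223.50006103515625), (16.54690170288086, 18.782970428466797), 26.56505012512207) (361.2021179199219, 223.52127075195312, 9.554753303527832) [ 0.6123 -0.1024  0.11  ] [ 0.6123 -0.1028  0.11  ]
fresh ((444.5, 292.0), (18.0, 19.0), 90.0) (444.5, 291.5, 10.12432861328125) [ 0.4724 -0.279   0.11  ] [ 0.4734 -0.279   0.11  ]
rim side [0.5794 0.2009 0.225 ]
boss spent side [ 0.6153 -0.0997  0.116 ]
bottle [ 0.4828 -0.0728  0.15  ]
[0.2017 0.4843 0.2298]
[[-0.0007 -0.9231  0.3846]
 [-0.0012  0.3846  0.9231]
 [-1.      0.0002 -0.0013]]
```

```bash
python3 - <<'E'
import cv2
a=cv2.imread("pics/top0.png")[150:310,310:470];b=cv2.imread("pics/side0.png")[190:290,250:360]
cv2.imwrite("pics/c0.png",cv2.hconcat([cv2.resize(a,(400,400),interpolation=2),cv2.resize(b,(400,400),interpolation=2)]))
E
```

```text
(no output)
```

View pics/c0.png

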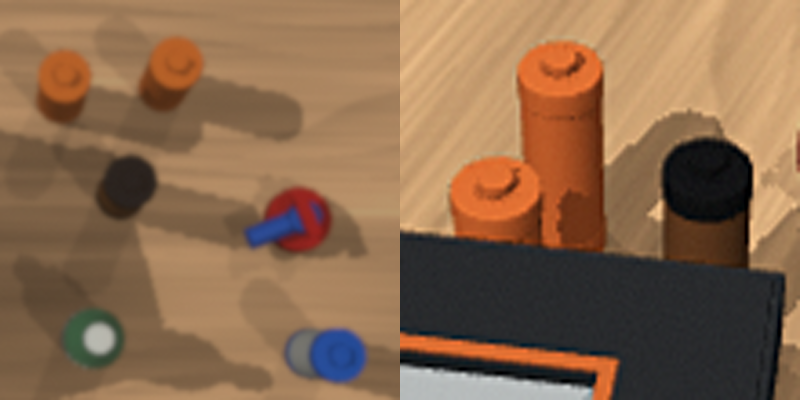

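```bash
python3 -c "
from cell import robot;print(robot.tip_extent)"
python3 -m creep '[{"translation":[-0.04,0,0],"twist":[0,0,0],"hand":100},{"translation":[-0.07,-0.02,-0.01],"twist":[0,0,0],"hand":100},{"translation":[-0.1,-0.05,-0.03],"twist":[0,0,0],"hand":100},{"translation":[-0.1,-0.09,-0.055],"twist":[0,0,0],"hand":100},{"translation":[-0.1,-0.13,-0.08],"twist":[0,0,0],"hand":100}]' 20
```

```text
0.025
time: 0.6
tool_pos: [0.2916, 0.3595, 0.3305]
tool_rot: [-1.593, 1.57, -0.415]
contact_force: [-0.3, 0.2, 0.0]
opening: 0.0919
```

```bash
python3 -m creep '[{"translation":[0,-0.04,-0.025],"twist":[0,0,0],"hand":100},{"translation":[0,-0.08,-0.05],"twist":[0,0,0],"hand":100},{"translation":[0,-0.12,-0.076],"twist":[0,0,0],"hand":100},{"translation":[0,-0.16,-0.102],"twist":[0,0,0],"hand":100},{"translation":[0,-0.2,-0.127],"twist":[0,0,0],"hand":100}]'
python3 -m creep '[{"translation":[0,-0.04,-0.025],"twist":[0,0,0],"hand":100},{"translation":[0,-0.08,-0.05],"twist":[0,0,0],"hand":100},{"translation":[0,-0.12,-0.076],"twist":[0,0,0],"hand":100},{"translation":[0,-0.16,-0.102],"twist":[0,0,0],"hand":100},{"translation":[0,-0.2,-0.127],"twist":[0,0,0],"hand":100}]'
python3 - <<'E'
from h import *
p,M,s=tool();print(p);print(M);print(M.T@(np.array([.613,-.101,.098])-p))
E
```

```text
time: 1.1
tool_pos: [0.4282, 0.1638, 0.3305]
tool_rot: [-1.908, 1.57, -0.73]
contact_force: [1.1, -0.6, -0.3]
opening: 0.0917
time: 1.6
tool_pos: [0.5649, -0.0321, 0.3302]
tool_rot: [1.819, 1.57, 2.996]
contact_force: [1.4, 1.2, 0.1]
opening: 0.0915
[ 0.5649 -0.0321  0.3302]
[[-0.0005 -0.9235  0.3837]
 [ 0.0001  0.3837  0.9235]
 [-1.      0.0004 -0.0001]]
[ 0.2322 -0.071  -0.0451]
```

```bash
python3 -m creep '[{"translation":[0,-0.036,-0.022],"twist":[0,0,0],"hand":100},{"translation":[0.03,-0.071,-0.045],"twist":[0,0,0],"hand":100},{"translation":[0.07,-0.071,-0.045],"twist":[0,0,0],"hand":100},{"translation":[0.11,-0.071,-0.045],"twist":[0,0,0],"hand":100},{"translation":[0.11,-0.071,-0.045],"twist":[0,0,0],"hand":100}]'
python3 - <<'E'
from h import *
p,M,s=tool();print(p,M.T@(np.array([.613,-.101,.098])-p))
a=robot.read_camera("top")[130:330,260:480];b=robot.read_camera("side")[90:330,220:480]
cv2.imwrite("pics/c1.png",cv2.hconcat([cv2.resize(a,(400,364)),cv2.resize(b,(394,364))]))
E
```

```text
time: 2.1
tool_pos: [0.6099, -0.1004, 0.2135]
tool_rot: [1.679, 1.557, 2.856]
contact_force: [-0.2, -0.5, -0.2]
opening: 0.0921
[ 0.6099 -0.1004  0.2135] [ 0.1154 -0.0047  0.0008]
```

View pics/c1.png

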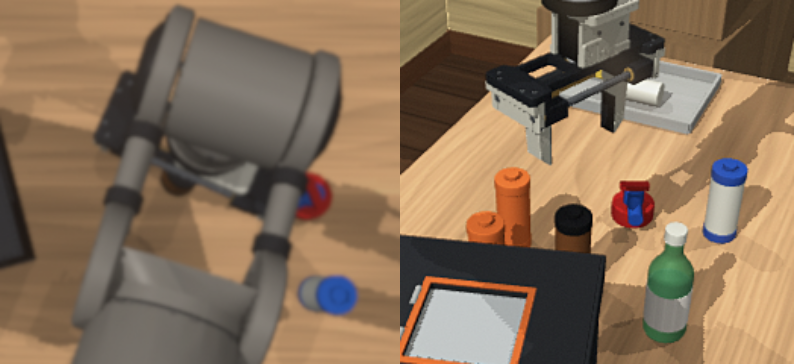

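The fingers are above the spent cartridge (right crop: fingers at about (540,140) and (612,105), black cap at (573,218)), and the neighbours are clear. I'll descend.

```bash
python3 -m creep '[{"translation":[0.03,-0.003,0],"twist":[0,0,0],"hand":100},{"translation":[0.055,-0.003,0],"twist":[0,0,0],"hand":100},{"translation":[0.08,-0.003,0],"twist":[0,0,0],"hand":100},{"translation":[0.1,-0.003,0],"twist":[0,0,0],"hand":100},{"translation":[0.113,-0.003,0],"twist":[0,0,0],"hand":100}]'
python3 -m creep '[{"translation":[0,0,0],"twist":[0,0,0],"hand":60},{"translation":[0,0,0],"twist":[0,0,0],"hand":45},{"translation":[0,0,0],"twist":[0,0,0],"hand":30},{"translation":[0,0,0],"twist":[0,0,0],"hand":30},{"translation":[0,0,0],"twist":[0,0,0],"hand":30}]' 25
```

```text
time: 2.7
tool_pos: [0.6171, -0.1019, 0.1092]
tool_rot: [-1.509, 1.569, -0.331]
contact_force: [-0.2, 0.1, 0.6]
opening: 0.0917
time: 3.2
tool_pos: [0.6174, -0.102, 0.11]
tool_rot: [-1.5, 1.568, -0.322]
contact_force: [0.2, 0.2, -0.9]
opening: 0.0566
```

```bash
python3 -m creep '[{"translation":[0,0.003,0],"twist":[0,0,0],"hand":30},{"translation":[0,0.003,0],"twist":[0,0,0],"hand":30},{"translation":[0,0.003,0],"twist":[0,0,0],"hand":30},{"translation":[0,0.003,0],"twist":[0,0,0],"hand":30}]' 30
python3 -m creep '[{"translation":[-0.02,0,0],"twist":[0,0,0],"hand":30},{"translation":[-0.05,0,0],"twist":[0,0,0],"hand":30},{"translation":[-0.08,0,0],"twist":[0,0,0],"hand":30},{"translation":[-0.12,0,0],"twist":[0,0,0],"hand":30},{"translation":[-0.16,0,0],"twist":[0,0,0],"hand":30}]'
python3 -m creep '[{"translation":[-0.04,0,0],"twist":[0,0,0],"hand":30},{"translation":[-0.08,0,0],"twist":[0,0,0],"hand":30},{"translation":[-0.11,0,0],"twist":[0,0,0],"hand":30},{"translation":[-0.11,0,0],"twist":[0,0,0],"hand":30}]'
python3 - <<'E'
from h import *
p,M,s=tool();print(p);print(M);print(M.T@(np.array([.5785,.200,.378])-p))
b=robot.read_camera("side");cv2.imwrite("pics/s2.png",b)
E
```

```text
time: 3.6
tool_pos: [0.6148, -0.1011, 0.1102]
tool_rot: [-1.531, 1.567, -0.354]
contact_force: [-0.2, -1.6, 2.4]
opening: 0.0444
time: 4.1
tool_pos: [0.6136, -0.1005, 0.2706]
tool_rot: [-1.463, 1.57, -0.285]
contact_force: [0.7, -0.3, -2.5]
opening: 0.0443
time: 4.5
tool_pos: [0.6144, -0.1005, 0.3851]
tool_rot: [-1.434, 1.561, -0.256]
contact_force: [0.2, -0.3, -2.6]
opening: 0.044
[ 0.6144 -0.1005  0.3851]
[[ 0.009  -0.9238  0.3827]
 [-0.0024  0.3827  0.9239]
 [-1.     -0.0092  0.0013]]
[0.006  0.1483 0.2639]
```

View pics/s2.png

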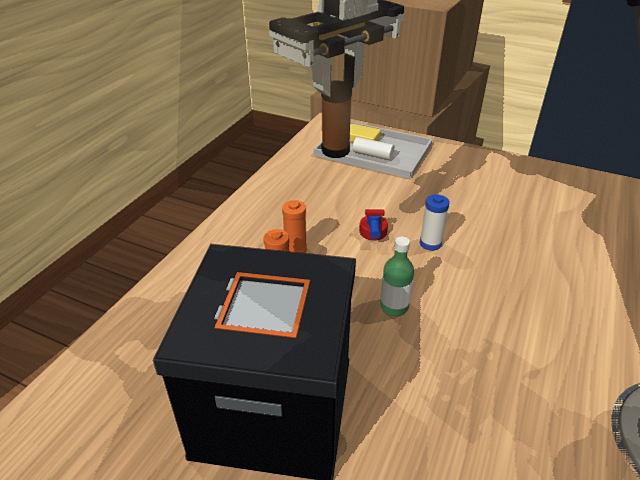

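The spent cartridge is held upright, with its lower end at (336,152), and the load reads 2.6 N. The neighbours have not moved and the mouth is clear at (262,304). Next I move over the mouth.

```bash
python3 -m creep '[{"translation":[0,0.018,0.032],"twist":[0,0,0],"hand":30},{"translation":[0,0.036,0.064],"twist":[0,0,0],"hand":30},{"translation":[0,0.056,0.1],"twist":[0,0,0],"hand":30},{"translation":[0,0.076,0.136],"twist":[0,0,0],"hand":30},{"translation":[0,0.094,0.168],"twist":[0,0,0],"hand":30}]'
python3 -m creep '[{"translation":[0,0.018,0.032],"twist":[0,0,0],"hand":30},{"translation":[0,0.036,0.064],"twist":[0,0,0],"hand":30},{"translation":[0,0.048,0.087],"twist":[0,0,0],"hand":30},{"translation":[0,0.048,0.087],"twist":[0,0,0],"hand":30}]'
python3 - <<'E'
from h import *
p,M,s=tool();print(p);print(M);print(M.T@(np.array([.574,.199,.378])-p))
E
```

```text
time: 5.05
tool_pos: [0.5903, 0.0926, 0.3786]
tool_rot: [2.798, 1.57, -2.307]
contact_force: [-0.4, 0.6, -1.8]
opening: 0.0448
time: 5.45
tool_pos: [0.5779, 0.1949, 0.3753]
tool_rot: [2.017, 1.565, -3.083]
contact_force: [-0.9, -0.9, -1.6]
opening: 0.044
[0.5779 0.1949 0.3753]
[[-0.006  -0.9257  0.3782]
 [-0.0004  0.3782  0.9257]
 [-1.      0.0055 -0.0026]]
[-0.0026  0.0052  0.0023]
```

```bash
python3 -m creep '[{"translation":[0.02,0.005,0.002],"twist":[0,0,0],"hand":30},{"translation":[0.03,0.005,0.002],"twist":[0,0,0],"hand":30},{"translation":[0.03,0.005,0.002],"twist":[0,0,0],"hand":30}]'
python3 - <<'E'
from h import *
p,M,s=tool();print(p)
b=robot.read_camera("side")[60:380,140:400];cv2.imwrite("pics/s3.png",cv2.resize(b,None,fx=1.8,fy=1.8))
E
```

```text
time: 5.75
tool_pos: [0.573, 0.1977, 0.3422]
tool_rot: [2.126, 1.559, -2.975]
contact_force: [0.3, -0.4, -2.7]
opening: 0.0444
[0.573  0.1977 0.3422]
```

View pics/s3.png

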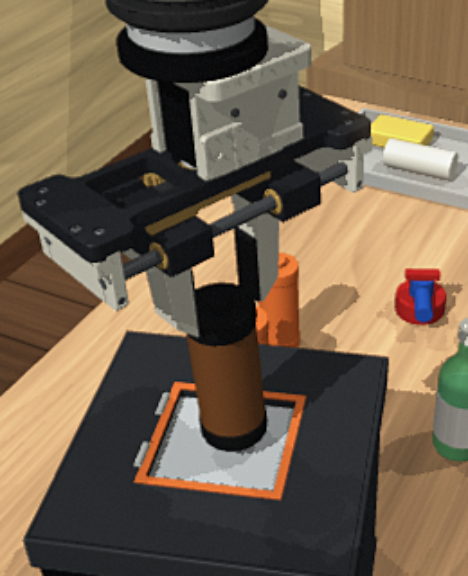

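The cartridge's bottom (234,440) is inside the orange rim just above the flap, with margin on all sides. I'll push down gently.

```bash
python3 -m creep '[{"translation":[0.01,0,0],"twist":[0,0,0],"hand":30},{"translation":[0.02,0,0],"twist":[0,0,0],"hand":30},{"translation":[0.03,0,0],"twist":[0,0,0],"hand":30},{"translation":[0.04,0,0],"twist":[0,0,0],"hand":30}]' 40
python3 -m creep '[{"translation":[0.01,0,0],"twist":[0,0,0],"hand":30},{"translation":[0.02,0,0],"twist":[0,0,0],"hand":30},{"translation":[0.03,0,0],"twist":[0,0,0],"hand":30},{"translation":[0.035,0,0],"twist":[0,0,0],"hand":30},{"translation":[0.035,0,0],"twist":[0,0,0],"hand":30}]'
```

```text
time: 6.2
tool_pos: [0.5733, 0.1973, 0.3034]
tool_rot: [2.136, 1.562, -2.966]
contact_force: [-1.1, -1.4, 0.6]
opening: 0.0441
time: 6.7
tool_pos: [0.5725, 0.197, 0.2671]
tool_rot: [2.168, 1.559, -2.933]
contact_force: [-1.0, -1.5, -1.5]
opening: 0.0441
```

```bash
python3 -m creep '[{"translation":[0.007,0,0],"twist":[0,0,0],"hand":30},{"translation":[0.007,0,0],"twist":[0,0,0],"hand":30},{"translation":[0.007,0,0],"twist":[0,0,0],"hand":30}]'
python3 - <<'E'
from h import *
p,M,s=tool();print(p,s["contact_force"])
b=robot.read_camera("side")[100:380,140:400];cv2.imwrite("pics/s4.png",cv2.resize(b,None,fx=1.8,fy=1.8))
E
```

```text
time: 7.0
tool_pos: [0.5722, 0.1969, 0.2599]
tool_rot: [2.188, 1.559, -2.913]
contact_force: [-1.0, -1.8, -2.6]
opening: 0.044
[0.5722 0.1969 0.2599] [-1.0184 -1.7547 -2.6076]
```

View pics/s4.png

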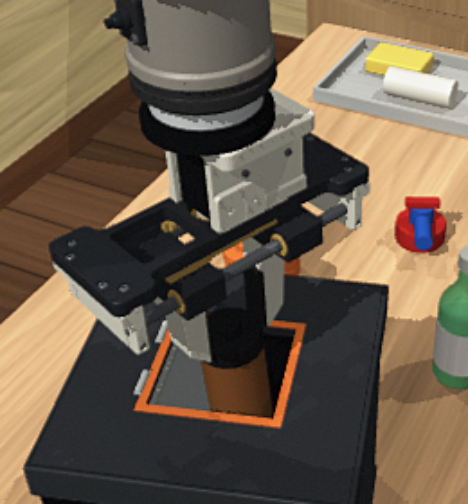

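The flap hangs down, well open, with the cartridge about 75 mm into the mouth at (240,380) and still gripped. Releasing now.

```bash
python3 -m creep '[{"translation":[0,0,0],"twist":[0,0,0],"hand":70},{"translation":[0,0,0],"twist":[0,0,0],"hand":80},{"translation":[0,0,0],"twist":[0,0,0],"hand":90},{"translation":[0,0,0],"twist":[0,0,0],"hand":90},{"translation":[0,0,0],"twist":[0,0,0],"hand":90}]'
python3 -m creep '[{"translation":[-0.03,0,0],"twist":[0,0,0],"hand":90},{"translation":[-0.07,0,0],"twist":[0,0,0],"hand":90},{"translation":[-0.11,0,0],"twist":[0,0,0],"hand":90},{"translation":[-0.15,0,0],"twist":[0,0,0],"hand":90},{"translation":[-0.15,0,0],"twist":[0,0,0],"hand":90}]'
python3 - <<'E'
from h import *
p,M,s=tool();print(p,s["contact_force"])
cv2.imwrite("pics/s5.png",robot.read_camera("side"))
E
```

```text
time: 7.55
tool_pos: [0.5725, 0.197, 0.2603]
tool_rot: [2.179, 1.56, -2.922]
contact_force: [0.4, 0.1, 0.3]
opening: 0.079
time: 8.05
tool_pos: [0.5751, 0.1976, 0.4168]
tool_rot: [-1.214, 1.57, -0.032]
contact_force: [-0.2, 0.6, 0.7]
opening: 0.0826
[0.5751 0.1976 0.4168] [-0.2233  0.6466  0.6543]
```

View pics/s5.png

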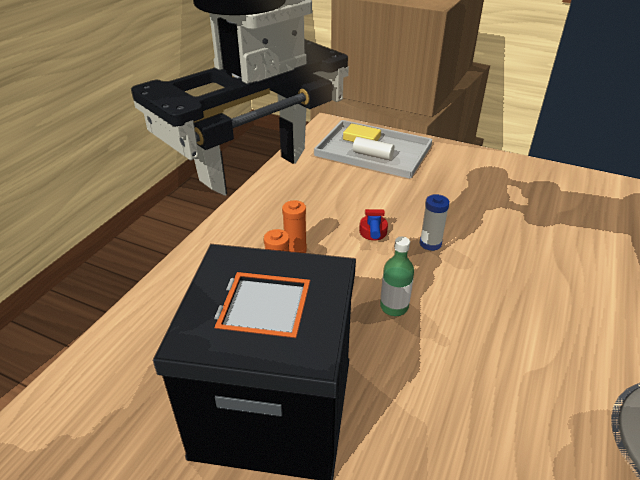

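The cartridge has gone in. The flap is shut at (265,304), the fresh cartridge is unmoved at (435,222), and the gripper is clear. I'll let things settle for a second, then hand in.

```bash
python3 -m creep '[{"translation":[0,0,0],"twist":[0,0,0],"hand":90},{"translation":[0,0,0],"twist":[0,0,0],"hand":90},{"translation":[0,0,0],"twist":[0,0,0],"hand":90},{"translation":[0,0,0],"twist":[0,0,0],"hand":90},{"translation":[0,0,0],"twist":[0,0,0],"hand":90}]'
python3 -m creep '[{"translation":[0,0,0],"twist":[0,0,0],"hand":90},{"translation":[0,0,0],"twist":[0,0,0],"hand":90},{"translation":[0,0,0],"twist":[0,0,0],"hand":90},{"translation":[0,0,0],"twist":[0,0,0],"hand":90},{"translation":[0,0,0],"twist":[0,0,0],"hand":90}]'
python3 - <<'E'
from h import *
a=cv2.imread("pics/s5.png").astype(int);b=robot.read_camera("side").astype(int);z=cv2.imread("pics/side0.png").astype(int)
f=lambda p,q,s:np.abs(p[s]-q[s]).mean()
F=np.s_[275:340,215:315]
print("flap change last s",f(a,b,F),"vs start",f(z,b,F))
for im in(z,b):
    m=cv2.inRange(cv2.cvtColor(im.astype(np.uint8),cv2.COLOR_BGR2HSV),(105,150,40),(130,255,255));print("fresh",cv2.boundingRect(blob(m,(410,180,460,225))))
robot.hand_in()
E
```

```text
time: 8.6
tool_pos: [0.5747, 0.1975, 0.4129]
tool_rot: [2.182, 1.565, -2.919]
contact_force: [-0.4, 0.0, 0.1]
opening: 0.0824
time: 9.1
tool_pos: [0.5747, 0.1975, 0.413]
tool_rot: [2.186, 1.565, -2.915]
contact_force: [0.2, -0.5, 0.4]
opening: 0.0828
flap change last s 1.3156410256410256 vs start 8.151948717948718
fresh (426, 195, 23, 18)
fresh (427, 195, 22, 18)
the job is handed in; nothing more can be done
```

I gripped the spent cartridge by its top cap and carried it over the bin. I pushed it about 75 mm down through the flap, still holding it, until the flap hung well open. When I let go it slid in by its own weight, and I raised the gripper clear. The job was handed in at about 9 s.

**Last checks**
- **Flap:** it looks shut in the side view. It differed from the start picture by 8 grey levels on average, which I put down to the arm's shadow, and changed by only 1.3 over the last second.
- **New cartridge:** its blue cap is within 1 pixel of where it started, and it stands upright.
- **Gripper:** the force reading was near zero and the fingers were well above the bin.
- **Not seen directly:** the spent cartridge is out of sight inside the bin. That it lies there follows from the shut flap and its absence from the side picture.

No check failed.

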